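# Hang the utensil hanger on the gallery rail and hold it against the spring stop

## Task

Pick up the blue utensil hanger and hang it over the steel rail, fully down with its hooks towards the robot, clear of the red stop plate; then slide it along the rail against the red plate and press with a steady push of about 10 newtons, so that a colleague can screw it tight. Keep up that push, without a break, for at least four seconds and finish still holding it there: do not let go or back off. Never push the stop harder than 20 newtons, and leave the dip bowl, tin, fork and green box where they are.

Things in the scene. Friction and masses are not known exactly. Their poses are not given: they have to be found in the camera images.
- hanger: Blue rigid inverted U of 5 mm plate, loose, 0.16 kg, stands on its legs. Outside 32 (x) x 80 (y) x 55 (z) mm; gap between legs 22 wide (x), 50 deep, open along y. On top along the middle a grip tab 12 (x) x 80 (y) x 38 high (top at z = 93). Two steel hooks on the front leg reach x = -37; at the start they face the robot within 30 degrees. Origin: centre of the legs' underside; z up.
- hanger_seat (a point): Middle of the underside of the hanger's crossbar, 50 mm above the hanger's origin; hung fully down, it lies on top of the bar, 6 mm above the bar's axis. Axes as the hanger.
- hooks (a point): Point between the tips of the hanger's two hooks, 34 mm in front (-x) of its middle and 25 mm above its origin; must end on the robot's side of the rail.
- rail: Fixed steel gallery rail on two posts standing on the shelf: a round bar 12 mm thick and 420 mm long, axis 130 mm above the surface, along the body's y axis (roughly the robot's left-right, turned up to 10 degrees). Origin on the surface under the bar's middle; x points away from the robot.
- rail_mid (a point): Middle of the bar, on its axis (130 mm up); axes as rail.
- stop: Spring stop fixed on the bar, left (+y) half. Origin on the bar's axis, in the plane of the red plate's face at rest; axes as the rail. Red plate 44 (x) x 8 (y) x 90 (z) mm, from 40 below to 50 above the axis, face to -y; black 40 mm clamp block 58 to 76 mm behind the face. At least 210 mm of bar is free on the -y side of the face.
- stop_face (a point): Point on the face of the red plate, on the bar's axis; moves with the plate.
- stop_plate (a joint): How far the red plate is pushed in along +y of the rail, m: 0 at rest, stop at 0.022. A spring of 1.25 N per mm pushes back, so 10 N is 0.008.
- dip_bowl: Bystander, leave alone: white ceramic dip bowl, 90 across, 42 high mm; origin: centre of the underside.
- tin: Bystander, leave alone: round aluminium tin with lever lid, 72 across, 60 high mm; origin: centre of the underside.
- fork: Bystander, leave alone: bamboo fork lying flat, about 178 long, 6 thick; origin 90 from the handle end, x axis towards the tines (mm).
- snack_box: Bystander, leave alone: green plastic snack box with white latch, 126 x 176 x 59 mm; origin: centre of the underside.

How it is judged:
By the outcome, as a careful person would: the job done as asked, in the order asked, and still so for the second after the job is handed in, while the arm keeps its last pose, push and grip.
It also fails if it takes over 48 s, if anything falls off the work surface, if the arm or the gripper's body presses on something with over 40 N, if the wrist force passes 120 N, or if a joint passes its speed limit or range.

## Robot

A 6-joint arm with a two-finger parallel gripper is mounted at the origin on the work surface. World frame = base frame: x ahead of the robot, y to its left, z up, the work surface at z = 0. Lengths are in m, angles in rad, forces in N, time in s.
With the tool pointing down it reaches from about 0.275 to 0.85 m from the base axis. Payload 19 kg.
Tool frame: the origin (TCP) lies midway between the tips of the shut fingers; the grasp point (between the pads) lies 19 mm behind it; z points along the fingers, y is the line along which they close (so a half turn about z gives the same grasp; the last joint's range is limited). The gripper opens to 85 mm and grips with 20 to 120 N. Pads are 22 mm wide; open, the fingers measure 114 mm over their backs; the gripper's body (76 mm by 85 mm) begins 54 mm behind the grasp point. The pads swing forward as they close: fully open they stand 13 mm farther back than shut.
Start: joints at [-1.313, 0.15, 1.437, -0, 1.554, -0.134], TCP at [0.22, -0.531, 0.231] pointing down, gripper open.
Joint ranges: [-2.8, 2.8], [-0.68, 2.1], [0.12, 2.68], [-1.39, 4.53], [0.16, 2.79], [-2.81, 2.81]. Speed limits (rad/s): [1.89, 1.89, 2.22, 3.01, 3.01, 3.01].

## Interface

Orientations are given as [roll, pitch, yaw] about the fixed x, y, z axes, in that order (R = Rz(yaw) Ry(pitch) Rx(roll)).
In Python, from plant import arm gives the robot as it stands.
- The arm moves only by the tool apply_moves, never from a script. Its argument "plan" is a list of rows, each an object of numbers: "fingers": the finger opening in m, from 0 to 0.0854; "x", "y", "z": the shift along the tool's x, y, z in m; "spin": the turn about the tool's z in degrees. A call has exactly 10 rows; each row is the pose to reach, as a shift and turn from the pose commanded when the call began, along the tool's axes at that moment; what a row does not reach only later rows make up. A row lasts 1/10 s, in which the tool goes at most 50 mm and 8.59 degrees, less where a joint would pass 70% of its speed; a pose out of reach is approached as far as the arm can. A call with a gripper value outside its range is refused whole. The fingers move at their own pace and stop on an object; "force" is the grip in N (left out, the last holds). Time passes only in rows, so rows that repeat a pose let the fingers close, or fill a call up. It gives the time, the measured TCP pose, the force, the opening and the grip force at its end, in the units of the state.
- arm.state(): the state, without advancing time (a new reading comes with each control period).
- arm.camera(name): name is "side" or "top" or "wrist"; returns a dict with "frame" (480x640x3 uint8, blue, green, red), "fx", "fy", "cx", "cy" (pixels), "eye" and "rotation" of the camera in the world. Camera axes: x right, y down, z forward; pixel columns grow to the right and rows downward; lengths in m; the calibration is good to about 2 mm. The wrist camera is an equidistant fisheye: a pixel r from the principal point sees the ray r / f radians off the axis. A picture is of the moment at which its call begins. There is no depth.
- arm.sign_off(): hands the job in; it is judged then, once.
The state is a dict: "time_s": time; "joint_positions": joint angles; "qvel": joint speeds; "joint_efforts": joint torques, N m; "eef_pos": TCP position; "tcp_rot": TCP orientation; "wrist_force": force on the tool from outside, world axes, zero at the start; "ft_torque": the same for the moment, N m; "finger_gap": finger opening in m; "gripper_force": force on a finger pad.
Only numpy, scipy, OpenCV 4.12 (cv2) and the standard library are available. Lean on these libraries where they do the work, as an engineer would, in place of code of your own. Each camera call takes 0.05 s, during which the arm holds its last target. There are 200 camera calls.

## Working session

There is one attempt and no reset: what is moved stays moved. The work goes in short steps, Python scripts to look and compute and a tool call to move; the robot and the scene stay as the last step left them, time stands still between calls to the robot, and variables do not carry over. Pictures are saved under pics/ and viewed, at most 10 in all, crops included, and the job is handed in when it is done.

Besides the shell and the picture viewer there is one more tool, called after ">>>" as a command line: name --argument value ..., lists and objects as JSON in quotes. apply_moves: Moves the arm, as the interface text tells. Its arguments: {"type":"object","properties":{"plan":{"type":"array","items":{"type":"object","properties":{"fingers":{"type":"number"},"x":{"type":"number"},"y":{"type":"number"},"z":{"type":"number"},"spin":{"type":"number"}}}},"force":{"type":"number"}},"required":["plan"]}

```bash
ls; mkdir -p pics; python3 - <<'E'
from plant import arm
import cv2,json,numpy as np
for n in("side","top","wrist"):
    c=arm.camera(n);cv2.imwrite(f"pics/{n}0.png",c["frame"]);print(n,c["fx"],c["fy"],c["cx"],c["cy"],np.round(c["eye"],4).tolist(),np.round(c["rotation"],4).tolist())
print(arm.state())
E
```

```text
pics
side 599.9529074683161 599.9529074683161 324.17457838476145 249.49793771027223 [-0.1194, 0.7059, 0.9508] [-2.2989, 0.0148, -2.42]
top 597.8356867460461 597.8356867460461 316.9876858228263 238.8588204621261 [0.3647, 0.0, 1.5873] [-3.0415, 0.0104, -1.545]
wrist 371.64829954431775 371.64829954431775 310.17498187556686 244.15151342306828 [0.2885, -0.5028, 0.3739] [2.8419, -0.0001, -1.1785]
{'time_s': 0.15, 'joint_positions': array([-1.31304003e+00,  1.50867249e-01,  1.43784481e+00, -4.18723643e-05,
        1.55381488e+00, -1.33996213e-01]), 'qvel': array([ 0.00086926, -0.00129128, -0.00195516,  0.00072757,  0.00042251,
        0.00070003]), 'joint_efforts': array([ 2.33435087e-03, -7.13383842e+01, -5.71042585e+01, -2.33628361e-04,
        7.14746580e-03, -2.91156812e-05]), 'eef_pos': array([ 0.21946266, -0.53126676,  0.23083581]), 'tcp_rot': array([-3.14066115e+00, -8.33261375e-05,  3.91753204e-01]), 'wrist_force': array([-0.24789847, -0.28170433, -0.03731691]), 'ft_torque': array([-0.03702841,  0.03172864,  0.00851703]), 'gripper_force': 0.0, 'finger_gap': 0.08540486250104797}
```

View pics/side0.png

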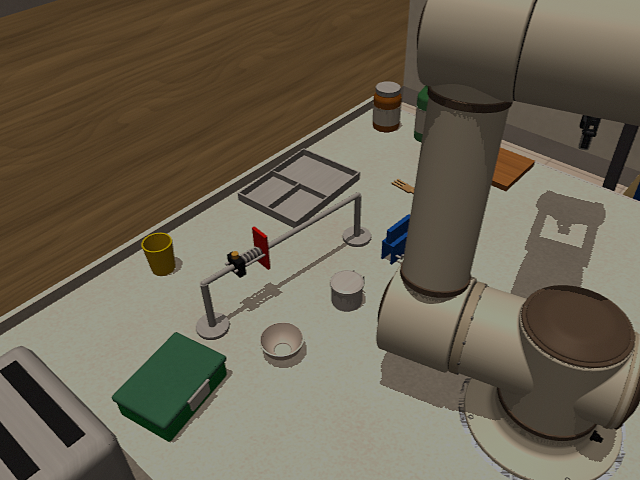

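View pics/top0.png

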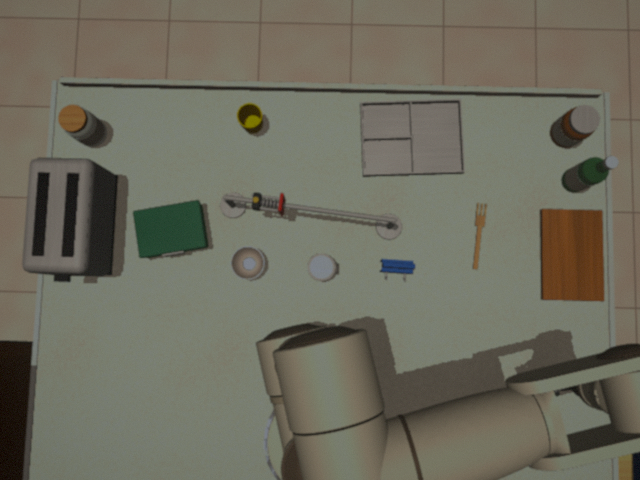

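The side view shows the red plate near (261,248) and the hanger near (398,238), partly hidden by the arm. The top view shows the rail from (230,203) to (392,225), the plate at (282,203) and the hanger at (397,267), with its hooks pointing down the image towards the robot.

```bash
cat > h.py <<'E'
import numpy as np,cv2
from scipy.spatial.transform import Rotation as Ro
from plant import arm
def pix2z(c,u,v,z):
    R=Ro.from_euler('xyz',c['rotation']).as_matrix()
    x,y=(u-c['cx']),(v-c['cy'])
    if c.get('fish'):
        r=np.hypot(x,y);t=r/c['fx'];d=np.array([x/r*np.sin(t),y/r*np.sin(t),np.cos(t)])
    else: d=np.array([x/c['fx'],y/c['fy'],1])
    d=R@d;e=np.array(c['eye']);return e+d*(z-e[2])/d[2]
def proj(c,P):
    R=Ro.from_euler('xyz',c['rotation']).as_matrix()
    p=(np.atleast_2d(P)-c['eye'])@R
    if c.get('fish'):
        s=np.hypot(p[:,0],p[:,1]);t=np.arctan2(s,p[:,2]);return np.c_[c['cx']+c['fx']*t*p[:,0]/s,c['cy']+c['fx']*t*p[:,1]/s]
    return np.c_[c['cx']+c['fx']*p[:,0]/p[:,2],c['cy']+c['fy']*p[:,1]/p[:,2]]
def cam(n):
    c=arm.camera(n)
    if n=='wrist':c['fish']=1
    return c
E
python3 - <<'E'
from h import *
c=cam("top");f=c['frame'];cv2.imwrite("pics/topc.png",cv2.resize(f[185:293,215:435],None,fx=3.6,fy=3.6,interpolation=cv2.INTER_CUBIC))
b,g,r=[f[...,i].astype(int) for i in range(3)]
m=(b>r+50)&(b>g+25);m[:, :300]=0;ys,xs=np.nonzero(m);print('blue',len(xs),xs.min(),xs.max(),ys.min(),ys.max(),cv2.minAreaRect(np.c_[xs,ys].astype(np.float32)))
m=(r>g+70)&(r>b+70);m[:,:260]=0;m[:,310:]=0;ys,xs=np.nonzero(m);print('red',len(xs),cv2.minAreaRect(np.c_[xs,ys].astype(np.float32)))
for uv,z in [((397.5,266.5),.093),((282,203),.18),((230,203),.13),((392,224),.13)]: print(uv,pix2z(c,*uv,z))
E
```

```text
blue 305 382 414 260 272 ((398.10845947265625, 265.8739318847656), (31.729564666748047, 11.30823040008545), 3.814074993133545)
red 33 ((280.44512939453125, 201.493896484375), (2.0981991291046143, 15.23955249786377), 6.340191841125488)
(397.5, 266.5) [ 0.45000041 -0.18335063  0.093     ]
(282, 203) [0.58938973 0.10383167 0.18      ]
(230, 203) [0.59426943 0.23593718 0.13      ]
(392, 224) [ 0.55183624 -0.16404906  0.13      ]
```

View pics/topc.png

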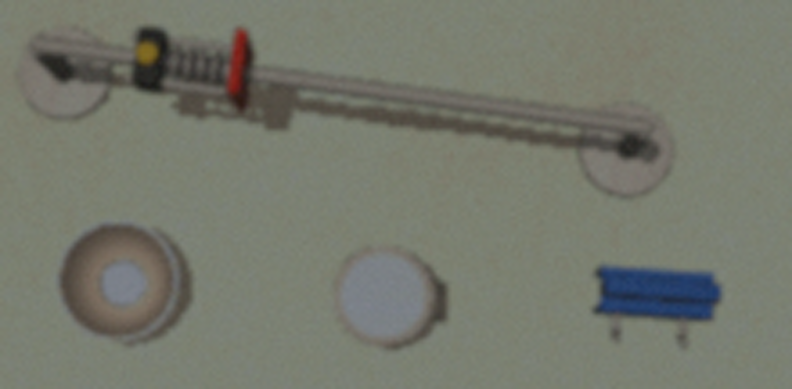

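The crop shows the bar from (35,43) to (655,125). The plate face is at about (248,67), and the hanger spans (598–717, 268–320), hooks facing the robot.

```bash
python3 - <<'E'
from h import *
c=cam("top")
def q(u,v,z): return pix2z(c,215+u/3.6,185+v/3.6,z)
a=q(35,45,.13);b=q(655,126,.13);d=a-b;print('rail',(a+b)/2,np.hypot(*d[:2]),'yaw',np.degrees(np.arctan2(-d[0],d[1])))
print('stop',q(247,72,.13),q(243,33,.18))
A=q(600,268,.055);B=q(715,277,.055);d=A-B;print('hyaw',np.degrees(np.arctan2(-d[0],d[1])),np.hypot(*d[:2]));A=q(607,316,.055);B=q(712,319,.055);d=A-B;print('hyaw',np.degrees(np.arctan2(-d[0],d[1])))
h=np.array([.449,-.183,.17]);s=arm.state();R=Ro.from_euler('xyz',s['tcp_rot']).as_matrix();print('shift',R.T@(h-s['eef_pos']))
E
```

```text
rail [0.58485577 0.03675888 0.13      ] 0.4280276657704156 yaw -6.124003885676903
stop [0.59248518 0.1033891  0.13      ] [0.61071268 0.10331369 0.18      ]
hyaw -3.0489366506793703 0.08193399462071434
hyaw -0.1831907923705787
shift [ 0.34511275 -0.23427502  0.06117928]
```

>>> apply_moves --plan '[{"x": 0.035, "y": -0.024, "z": 0.006, "spin": -8}, {"x": 0.07, "y": -0.047, "z": 0.012, "spin": -16}, {"x": 0.105, "y": -0.071, "z": 0.018, "spin": -24}, {"x": 0.14, "y": -0.094, "z": 0.024, "spin": -32}, {"x": 0.175, "y": -0.118, "z": 0.03, "spin": -40}, {"x": 0.21, "y": -0.141, "z": 0.036, "spin": -48}, {"x": 0.245, "y": -0.165, "z": 0.042, "spin": -56}, {"x": 0.28, "y": -0.19, "z": 0.048, "spin": -62}, {"x": 0.315, "y": -0.213, "z": 0.054, "spin": -65.5}, {"x": 0.345, "y": -0.234, "z": 0.06, "spin": -65.5}]'

```text
invalid input
```

```bash
python3 - <<'E'
from h import *
c=cam("wrist");cv2.imwrite("pics/w1.png",c['frame'])
import pickle;pickle.dump(c,open('w1.pkl','wb'))
s=arm.state();print(s['eef_pos'],s['tcp_rot'],s['joint_positions'],c['eye'],c['rotation'])
c=cam("side");pickle.dump(c,open('s1.pkl','wb'))
E
```

```text
[ 0.21950934 -0.5313302   0.23107733] [-3.14111402e+00 -8.67895669e-05  3.91800848e-01] [-1.31302536e+00  1.50642199e-01  1.43761726e+00  2.20554257e-05
  1.55381913e+00 -1.34030279e-01] [ 0.28847554 -0.50281824  0.37412816] [ 2.8418221e+00 -5.2969217e-04 -1.1784561e+00]
```

View pics/w1.png

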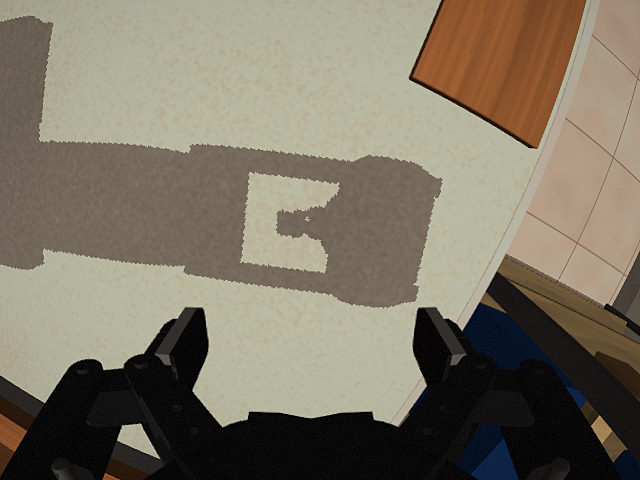

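The move was refused, so this wrist view only shows empty table with the fingers at (180,340) and (440,340). I'll try again with every field given.

>>> apply_moves --plan '[{"fingers": 0.085, "x": 0.035, "y": -0.024, "z": 0.006, "spin": -8}, {"fingers": 0.085, "x": 0.07, "y": -0.047, "z": 0.012, "spin": -16}, {"fingers": 0.085, "x": 0.105, "y": -0.071, "z": 0.018, "spin": -24}, {"fingers": 0.085, "x": 0.14, "y": -0.094, "z": 0.024, "spin": -32}, {"fingers": 0.085, "x": 0.175, "y": -0.118, "z": 0.03, "spin": -40}, {"fingers": 0.085, "x": 0.21, "y": -0.141, "z": 0.036, "spin": -48}, {"fingers": 0.085, "x": 0.245, "y": -0.165, "z": 0.042, "spin": -56}, {"fingers": 0.085, "x": 0.28, "y": -0.19, "z": 0.048, "spin": -62}, {"fingers": 0.085, "x": 0.315, "y": -0.213, "z": 0.054, "spin": -65.5}, {"fingers": 0.085, "x": 0.345, "y": -0.234, "z": 0.06, "spin": -65.5}]' --force 80

```text
time_s: 1.35
eef_pos: [0.4499, -0.1816, 0.1712]
tcp_rot: [3.141, 0.0, 1.538]
wrist_force: [0.6, -0.7, -0.9]
finger_gap: 0.0848
gripper_force: 0.0
```

```bash
python3 - <<'E'
from h import *
import pickle
c=cam("wrist");cv2.imwrite("pics/w2.png",c['frame']);pickle.dump(c,open('w1.pkl','wb'))
s=arm.state();print(s['eef_pos'],s['tcp_rot'],s['joint_positions'],c['eye'],c['rotation'])
c=cam("side");pickle.dump(c,open('s1.pkl','wb'))
cv2.imwrite("pics/s2.png",cv2.resize(c['frame'][180:330,190:430],None,fx=3.3,fy=3.3,interpolation=cv2.INTER_CUBIC))
E
```

```text
[ 0.45143631 -0.17803124  0.17026966] [ 3.14130086e+00 -2.21596925e-03  1.53750009e+00] [-0.53597167 -0.00766783  1.73067654  0.00210652  1.41939617 -0.50299367] [ 0.45137053 -0.1062777   0.3143664 ] [ 2.84027048e+00 -1.57493138e-03 -3.22746912e-02]
```

View pics/w2.png

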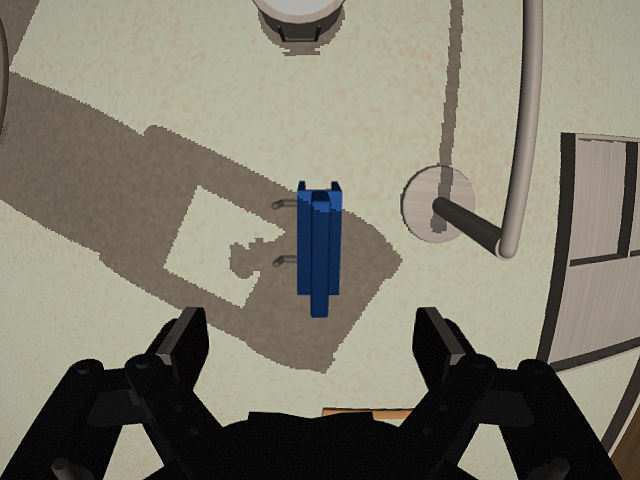

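View pics/s2.png

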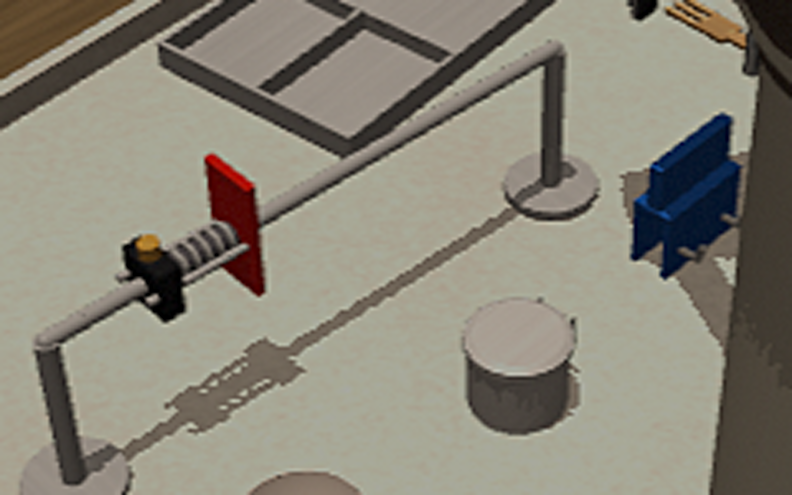

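The wrist view shows the tab top from (320,204) to (320,316), the crossbar's near corners at (297,294) and (339,294), and the bar's end at (507,250), running up through (533,0). The side crop shows the bar ends at (42,342) and (557,48), and the plate's -x face edge from (256,188) to (266,292).

```bash
cat > fit.py <<'E'
from h import *
import pickle
from scipy.optimize import least_squares
w=pickle.load(open('w1.pkl','rb'));s=pickle.load(open('s1.pkl','rb'));t=cam('top')
def T(p,L): L=np.atleast_2d(L);c,n=np.cos(p[2]),np.sin(p[2]);return np.c_[p[0]+c*L[:,0]-n*L[:,1],p[1]+n*L[:,0]+c*L[:,1],L[:,2]]
# hanger: wrist picks
HL=np.array([[-.006,.04,.093],[.006,.04,.093],[-.006,-.04,.093],[.006,-.04,.093],[-.016,-.04,.055],[.016,-.04,.055]])
HP=np.array([[312.5,204],[328.5,204],[311.5,316.5],[328,316.5],[297,294.5],[339.5,294.5]])
SP=lambda u,v:(190+u/3.3,180+v/3.3)
HS=np.array([[0,.04,.093],[0,-.04,.093]]);HSP=np.array([SP(655,172),SP(727,120)])
h=least_squares(lambda p:(proj(w,T(p,HL))-HP).ravel(),[.45,-.18,0]);print('hanger',h.x,np.degrees(h.x[2]),np.round(h.fun,1))
print('hanger side',np.round(proj(s,T(h.x,HS))-HSP,1))
TP=lambda u,v:(215+u/3.6,185+v/3.6)
def res(p):
    e=[]
    e+=list((proj(s,T(p,[[0,.21,.13],[0,-.21,.13]]))-[SP(42,342),SP(557,48)]).ravel())
    e+=list((proj(t,T(p,[[0,.21,.13],[0,-.21,.13]]))-[TP(35,45),TP(655,126)]).ravel())
    e+=list((proj(w,T(p,[[0,-.21,.13]]))-[507,250]).ravel()*.7)
    L=np.linspace(-.2,.0,400);q=proj(w,T(p,np.c_[0*L,L,0*L+.13]));
    for u,v in[(533,2),(530,100)]: e.append((np.interp(-v,-q[::1,1],q[::1,0])-u)*.7)
    e+=list((proj(s,T(p,[[-.022,p[3],.18],[-.022,p[3],.09]]))-[SP(256,188),SP(266,293)]).ravel())
    e+=list((proj(t,T(p,[[-.022,p[3],.18],[.022,p[3],.18]]))-[TP(241,98),TP(248,31)]).ravel()*.5)
    return np.array(e)
r=least_squares(res,[.585,.037,-.11,.07],loss='soft_l1');print('rail',r.x,np.degrees(r.x[2]),np.round(r.fun,1))
E
python3 fit.py
```

```text
hanger [ 0.45540383 -0.18821199 -0.03068536] -1.7581417960318029 [-1.9 -2.5  1.9 -2.5 -0.7  2.6  0.5  2.5  0.6  0.8 -0.3  0.6]
hanger side [[ 0.8 -1.2]
 [ 0.7 -2.1]]
rail [ 0.58622647  0.0381559  -0.1091435   0.06721382] -6.25346211277725 [ 2.2 -0.3 -0.3 -0.2  1.1 -0.5 -2.2 -0.6 -0.  -0.3 -0.2 -0.3  0.1 -0.7
  0.5  0.4 -0.8 -0.9 -0.5 -0.7]
```

```bash
sed -i 's/312.5,204\],\[328.5,204/311.5,211],[329,211/' fit.py; python3 fit.py; python3 - <<'E'
from h import *
s=arm.state();R=Ro.from_euler('xyz',s['tcp_rot']).as_matrix();print(s['time_s'],s['eef_pos'],s['tcp_rot'])
R0=Ro.from_euler('xyz',[np.pi,0,.3918]).as_matrix();print('cmd',[.2195,-.5313,.231]+R0@[.345,-.234,.06])
E
```

```text
hanger [ 0.4552824  -0.19022318 -0.02851863] -1.6339971426304065 [-1.1 -6.2  1.2 -6.3 -0.7  5.2  0.5  5.   0.7  3.2 -0.4  2.9]
hanger side [[ 1.4 -1.6]
 [ 1.3 -2.5]]
rail [ 0.58622647  0.0381559  -0.1091435   0.06721382] -6.25346211277725 [ 2.2 -0.3 -0.3 -0.2  1.1 -0.5 -2.2 -0.6 -0.  -0.3 -0.2 -0.3  0.1 -0.7
  0.5  0.4 -0.8 -0.9 -0.5 -0.7]
1.55 [ 0.44922821 -0.18282183  0.17120972] [-3.14124978e+00 -5.96778622e-05  1.53686294e+00]
cmd [ 0.4490035  -0.18329261  0.171     ]
```

```bash
python3 - <<'E'
from h import *
import pickle
c=cam("wrist");pickle.dump(c,open('w2.pkl','wb'));f=c['frame'].astype(int);b,g,r=f[...,0],f[...,1],f[...,2]
m=(b>r+40)&(b>g+20);m[:,:280]=0;m[:,370:]=0
for y in range(170,340,4):
    x=np.nonzero(m[y])[0]
    if len(x):print(y,x.min(),x.max(),'br', b[y,x[len(x)//2]], r[y,x[len(x)//2]])
print(c['eye'],c['rotation'])
from scipy.optimize import least_squares
def T(p,L): c_,n=np.cos(p[2]),np.sin(p[2]);return np.c_[p[0]+c_*L[:,0]-n*L[:,1],p[1]+n*L[:,0]+c_*L[:,1],L[:,2]]
K=[]
for xa,za,zb in((.006,.055,.093),):
    K.append([[sx*xa,sy*.04,z] for sx in(-1,1) for sy in(-1,1) for z in(za,zb)])
K.append([[sx*.016,sy*.04,z] for sx in(-1,1) for sy in(-1,1) for z in(.0,.055)])
K=[np.array(k) for k in K]
def sil(p):
    im=np.zeros((480,640),np.uint8)
    for k in K: cv2.fillConvexPoly(im,cv2.convexHull((proj(c,T(p,k))*16).astype(np.int32)),1,shift=4)
    return im>0
best=None
from scipy.optimize import minimize
def cost(p): return (sil(p)^m).sum()
o=minimize(cost,[.455,-.188,-.03],method='Nelder-Mead',options=dict(initial_simplex=[[.455,-.188,-.03],[.45,-.188,-.03],[.455,-.18,-.03],[.455,-.188,.03]]))
print(o.x,np.degrees(o.x[2]),o.fun,m.sum());print(np.round(proj(c,T(o.x,K[0]))[[1,5,3,7]],1))
E
```

```text
182 302 337 br 46 2
186 304 337 br 50 8
190 298 342 br 57 3
194 298 342 br 46 4
198 298 342 br 70 9
202 298 342 br 140 37
206 298 342 br 140 40
210 298 342 br 139 34
214 298 341 br 77 21
218 298 341 br 79 21
222 298 341 br 78 18
226 298 341 br 80 22
230 298 341 br 79 18
234 298 341 br 79 22
238 298 341 br 78 18
242 298 340 br 78 20
246 298 340 br 80 21
250 298 340 br 80 22
254 298 340 br 77 17
258 298 340 br 80 21
262 298 340 br 77 18
266 298 339 br 79 23
270 298 339 br 78 18
274 298 339 br 78 17
278 299 339 br 76 17
282 299 339 br 78 21
286 299 339 br 77 17
290 299 338 br 77 17
294 312 328 br 75 15
298 312 328 br 78 16
302 312 328 br 73 15
306 312 328 br 74 11
310 312 328 br 75 19
314 313 327 br 72 8
[ 0.45091072 -0.10757457  0.3143431 ] [ 2.84036346e+00 -7.72888239e-04 -3.34322786e-02]
[ 0.45518445 -0.18825291 -0.04141211] -2.3727392355872086 773.0 4716
[[310.9 317.4]
 [328.7 317.5]
 [312.  199.4]
 [331.9 199.6]]
```

```bash
python3 - <<'E'
from h import *
import pickle
from scipy.optimize import least_squares
c=pickle.load(open('w2.pkl','rb'))
def T(p,L): c_,n=np.cos(p[2]),np.sin(p[2]);return np.c_[p[0]+c_*L[:,0]-n*L[:,1],p[1]+n*L[:,0]+c_*L[:,1],L[:,2]]
f=c['frame'];
for y in(204,208): print(f[y,296:346,0].tolist())
HL=np.array([[-.006,-.04,.093],[.006,-.04,.093],[-.016,-.04,.055],[.016,-.04,.055],[-.016,.04,.055],[.016,.04,.055],[0,.04,.093]])
HP=np.array([[311.5,317],[328.5,317],[298.5,293],[339,293],[297.5,190],[342.5,190],[320.5,200]])
W=np.array([1,1,1,1,1,0,1,0,1,.0,1,.3,1,1])
W=np.array([[1,1],[1,1],[1,1],[1,1],[1,0],[1,0],[.3,1]])
h=least_squares(lambda p:((proj(c,T(p,HL))-HP)*W).ravel(),[.455,-.188,-.03]);print(h.x,np.degrees(h.x[2]),np.round(h.fun,1))
E
```

```text
[65, 65, 80, 78, 81, 79, 77, 80, 78, 81, 81, 79, 79, 80, 81, 75, 39, 105, 119, 136, 140, 138, 137, 139, 137, 138, 140, 139, 140, 140, 138, 139, 142, 129, 119, 99, 111, 143, 140, 139, 138, 139, 137, 138, 140, 139, 138, 153, 160, 160]
[92, 88, 78, 77, 80, 79, 78, 80, 79, 78, 80, 81, 76, 76, 78, 76, 38, 55, 57, 124, 140, 139, 136, 138, 138, 137, 139, 137, 139, 138, 140, 140, 143, 132, 117, 97, 105, 138, 138, 136, 136, 137, 137, 138, 141, 138, 137, 160, 154, 153]
[ 0.45517377 -0.18802255 -0.03723195] -2.133233839078147 [-0.4  0.1  0.4  0.1 -0.6  0.5  0.6  0.5 -0.3 -0.   0.1 -0.   0.3 -0.9]
```

>>> apply_moves --plan '[{"fingers": 0.085, "x": -0.0045, "y": 0.0063, "z": 0.03, "spin": 0.2}, {"fingers": 0.085, "x": -0.0045, "y": 0.0063, "z": 0.06, "spin": 0.2}, {"fingers": 0.085, "x": -0.0045, "y": 0.0063, "z": 0.09, "spin": 0.2}, {"fingers": 0.085, "x": -0.0045, "y": 0.0063, "z": 0.111, "spin": 0.2}, {"fingers": 0.085, "x": -0.0045, "y": 0.0063, "z": 0.111, "spin": 0.2}, {"fingers": 0.0, "x": -0.0045, "y": 0.0063, "z": 0.111, "spin": 0.2}, {"fingers": 0.0, "x": -0.0045, "y": 0.0063, "z": 0.111, "spin": 0.2}, {"fingers": 0.0, "x": -0.0045, "y": 0.0063, "z": 0.111, "spin": 0.2}, {"fingers": 0.0, "x": -0.0045, "y": 0.0063, "z": 0.111, "spin": 0.2}, {"fingers": 0.0, "x": -0.0045, "y": 0.0063, "z": 0.111, "spin": 0.2}]' --force 100

```text
time_s: 2.6
eef_pos: [0.4554, -0.1882, 0.0608]
tcp_rot: [3.141, 0.0, 1.532]
wrist_force: [-0.1, 1.2, 0.8]
finger_gap: 0.0119
gripper_force: 4.3
```

>>> apply_moves --plan '[{"fingers": 0.0, "x": 0, "y": 0, "z": 0, "spin": 0}, {"fingers": 0.0, "x": 0, "y": 0, "z": 0, "spin": 0}, {"fingers": 0.0, "x": 0, "y": 0, "z": -0.015, "spin": 0}, {"fingers": 0.0, "x": 0, "y": 0, "z": -0.045, "spin": 0}, {"fingers": 0.0, "x": 0, "y": 0, "z": -0.08, "spin": 0}, {"fingers": 0.0, "x": 0, "y": 0, "z": -0.115, "spin": 0}, {"fingers": 0.0, "x": 0, "y": 0, "z": -0.145, "spin": 0}, {"fingers": 0.0, "x": 0, "y": 0, "z": -0.165, "spin": 0}, {"fingers": 0.0, "x": 0, "y": 0, "z": -0.17, "spin": 0}, {"fingers": 0.0, "x": 0, "y": 0, "z": -0.17, "spin": 0}]' --force 100

```text
time_s: 3.6
eef_pos: [0.4552, -0.1881, 0.2303]
tcp_rot: [3.141, 0.0, 1.532]
wrist_force: [-0.3, -0.1, -2.7]
finger_gap: 0.0106
gripper_force: 97.7
```

>>> apply_moves --plan '[{"fingers": 0.0, "x": 0.015, "y": 0.009, "z": 0, "spin": 0.5}, {"fingers": 0.0, "x": 0.04, "y": 0.023, "z": 0, "spin": 1}, {"fingers": 0.0, "x": 0.07, "y": 0.041, "z": 0, "spin": 1.5}, {"fingers": 0.0, "x": 0.1, "y": 0.058, "z": 0, "spin": 2}, {"fingers": 0.0, "x": 0.13, "y": 0.076, "z": 0, "spin": 2.5}, {"fingers": 0.0, "x": 0.16, "y": 0.093, "z": 0, "spin": 3}, {"fingers": 0.0, "x": 0.185, "y": 0.108, "z": 0, "spin": 3.5}, {"fingers": 0.0, "x": 0.2, "y": 0.117, "z": 0, "spin": 4}, {"fingers": 0.0, "x": 0.2063, "y": 0.1204, "z": 0, "spin": 4}, {"fingers": 0.0, "x": 0.2063, "y": 0.1204, "z": 0, "spin": 4}]' --force 100

```text
time_s: 4.6
eef_pos: [0.5834, 0.0137, 0.2289]
tcp_rot: [-3.14, -0.0, 1.463]
wrist_force: [-0.1, -0.2, -1.6]
finger_gap: 0.0104
gripper_force: 97.7
```

```bash
python3 - <<'E'
from h import *
import pickle
c=cam("wrist");pickle.dump(c,open('w3.pkl','wb'))
s=arm.state();print(s,c['eye'],c['rotation'])
c2=cam("side");pickle.dump(c2,open('s3.pkl','wb'))
a=c['frame'];b=cv2.resize(c2['frame'][180:330,230:380],(480,480),interpolation=cv2.INTER_CUBIC)
im=np.hstack([a[:, 150:550],b]);cv2.imwrite("pics/a3.png",cv2.resize(im,(733,400)))
E
```

```text
{'time_s': 4.65, 'joint_positions': array([-1.09625550e-01,  1.69534440e-01,  1.41940445e+00, -1.18650843e-04,
        1.55422373e+00, -1.04724693e-03]), 'qvel': array([-0.01582991, -0.01292304,  0.00040615, -0.001876  ,  0.00297959,
       -0.00246556]), 'joint_efforts': array([ 1.85695499e+00, -7.27301288e+01, -5.82408929e+01,  1.72537621e-01,
       -6.05559535e-02,  2.16297526e-01]), 'eef_pos': array([0.58316843, 0.01303782, 0.22930034]), 'tcp_rot': array([-3.14002257e+00,  1.16987117e-04,  1.46222018e+00]), 'wrist_force': array([ 0.22664631, -0.17540024, -1.07450579]), 'ft_torque': array([-0.01920444,  0.03336585, -0.0322847 ]), 'gripper_force': 97.680344581604, 'finger_gap': 0.01081905732830302} [0.59087146 0.08854143 0.37200209] [ 2.84045102e+00  9.42215822e-04 -1.07356884e-01]
```

View pics/a3.png

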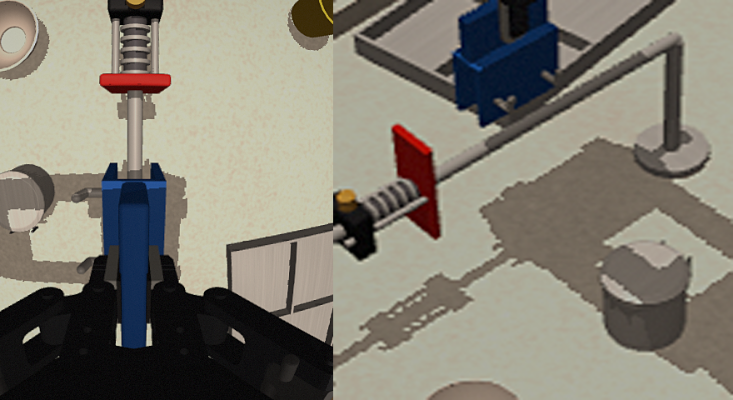

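The wrist half shows the bar at column 135, centred between the legs (110–160), and the plate well ahead at (135,82). The side half shows the hanger above the bar with its hooks towards the robot.

>>> apply_moves --plan '[{"fingers": 0.0, "x": 0, "y": 0, "z": 0.01, "spin": 0}, {"fingers": 0.0, "x": 0, "y": 0, "z": 0.02, "spin": 0}, {"fingers": 0.0, "x": 0, "y": 0, "z": 0.028, "spin": 0}, {"fingers": 0.0, "x": 0, "y": 0, "z": 0.036, "spin": 0}, {"fingers": 0.0, "x": 0, "y": 0, "z": 0.044, "spin": 0}, {"fingers": 0.0, "x": 0, "y": 0, "z": 0.052, "spin": 0}, {"fingers": 0.0, "x": 0, "y": 0, "z": 0.06, "spin": 0}, {"fingers": 0.0, "x": 0, "y": 0, "z": 0.068, "spin": 0}, {"fingers": 0.0, "x": 0, "y": 0, "z": 0.075, "spin": 0}, {"fingers": 0.0, "x": 0, "y": 0, "z": 0.075, "spin": 0}]' --force 100

```text
time_s: 5.7
eef_pos: [0.5832, 0.0134, 0.1542]
tcp_rot: [-3.14, -0.0, 1.462]
wrist_force: [-0.2, 0.3, -1.5]
finger_gap: 0.0108
gripper_force: 97.7
```

Legs are over the bar with no contact force. I'll lower gently until it seats.

>>> apply_moves --plan '[{"fingers": 0.0, "x": 0, "y": 0, "z": 0.002, "spin": 0}, {"fingers": 0.0, "x": 0, "y": 0, "z": 0.004, "spin": 0}, {"fingers": 0.0, "x": 0, "y": 0, "z": 0.005, "spin": 0}, {"fingers": 0.0, "x": 0, "y": 0, "z": 0.006, "spin": 0}, {"fingers": 0.0, "x": 0, "y": 0, "z": 0.0065, "spin": 0}, {"fingers": 0.0, "x": 0, "y": 0, "z": 0.007, "spin": 0}, {"fingers": 0.0, "x": 0, "y": 0, "z": 0.0075, "spin": 0}, {"fingers": 0.0, "x": 0, "y": 0, "z": 0.0075, "spin": 0}, {"fingers": 0.0, "x": 0, "y": 0, "z": 0.0075, "spin": 0}, {"fingers": 0.0, "x": 0, "y": 0, "z": 0.0075, "spin": 0}]' --force 100

```text
time_s: 6.7
eef_pos: [0.5836, 0.0133, 0.1479]
tcp_rot: [3.142, -0.0, 1.462]
wrist_force: [1.0, 0.5, -1.7]
finger_gap: 0.0107
gripper_force: 97.7
```

>>> apply_moves --plan '[{"fingers": 0.0, "x": 0, "y": 0, "z": 0.0003, "spin": 0}, {"fingers": 0.0, "x": 0, "y": 0, "z": 0.0006, "spin": 0}, {"fingers": 0.0, "x": 0, "y": 0, "z": 0.0009, "spin": 0}, {"fingers": 0.0, "x": 0, "y": 0, "z": 0.0012, "spin": 0}, {"fingers": 0.0, "x": 0, "y": 0, "z": 0.0015, "spin": 0}, {"fingers": 0.0, "x": 0, "y": 0, "z": 0.0015, "spin": 0}, {"fingers": 0.0, "x": 0, "y": 0, "z": 0.0015, "spin": 0}, {"fingers": 0.0, "x": 0, "y": 0, "z": 0.0015, "spin": 0}, {"fingers": 0.0, "x": 0, "y": 0, "z": 0.0015, "spin": 0}, {"fingers": 0.0, "x": 0, "y": 0, "z": 0.0015, "spin": 0}]' --force 100

```text
time_s: 7.7
eef_pos: [0.5836, 0.0133, 0.1469]
tcp_rot: [3.141, -0.0, 1.462]
wrist_force: [-2.2, 0.3, 6.0]
finger_gap: 0.0108
gripper_force: 99.0
```

>>> apply_moves --plan '[{"fingers": 0.0, "x": 0.003, "y": 0, "z": -0.0002, "spin": 0}, {"fingers": 0.0, "x": 0.008, "y": 0, "z": -0.0002, "spin": 0}, {"fingers": 0.0, "x": 0.014, "y": 0, "z": -0.0002, "spin": 0}, {"fingers": 0.0, "x": 0.02, "y": 0, "z": -0.0002, "spin": 0}, {"fingers": 0.0, "x": 0.026, "y": 0, "z": -0.0002, "spin": 0}, {"fingers": 0.0, "x": 0.032, "y": 0, "z": -0.0002, "spin": 0}, {"fingers": 0.0, "x": 0.037, "y": 0, "z": -0.0002, "spin": 0}, {"fingers": 0.0, "x": 0.041, "y": 0, "z": -0.0002, "spin": 0}, {"fingers": 0.0, "x": 0.043, "y": 0, "z": -0.0002, "spin": 0}, {"fingers": 0.0, "x": 0.043, "y": 0, "z": -0.0002, "spin": 0}]' --force 100

```text
time_s: 8.7
eef_pos: [0.5886, 0.0567, 0.1469]
tcp_rot: [3.141, -0.0, 1.462]
wrist_force: [-0.2, 0.4, 5.6]
finger_gap: 0.0105
gripper_force: 98.7
```

```bash
python3 - <<'E'
from h import *
import pickle
c=cam("wrist");pickle.dump(c,open('w4.pkl','wb'))
for i in range(3): s=arm.state();print(s['time_s'],s['eef_pos'],s['wrist_force'],s['ft_torque'])
c2=cam("side");pickle.dump(c2,open('s4.pkl','wb'))
a=c['frame'];b=cv2.resize(c2['frame'][180:330,230:380],(480,480),interpolation=cv2.INTER_CUBIC)
im=np.hstack([a[:, 150:550],b]);cv2.imwrite("pics/a4.png",cv2.resize(im,(733,400)))
E
```

```text
8.75 [0.58854703 0.05664904 0.14686217] [-0.41297656 -0.59001465  5.93913465] [-0.08515666 -0.00547932  0.05144051]
8.75 [0.58854703 0.05664904 0.14686217] [-0.41297656 -0.59001465  5.93913465] [-0.08515666 -0.00547932  0.05144051]
8.75 [0.58854703 0.05664904 0.14686217] [-0.41297656 -0.59001465  5.93913465] [-0.08515666 -0.00547932  0.05144051]
```

View pics/a4.png

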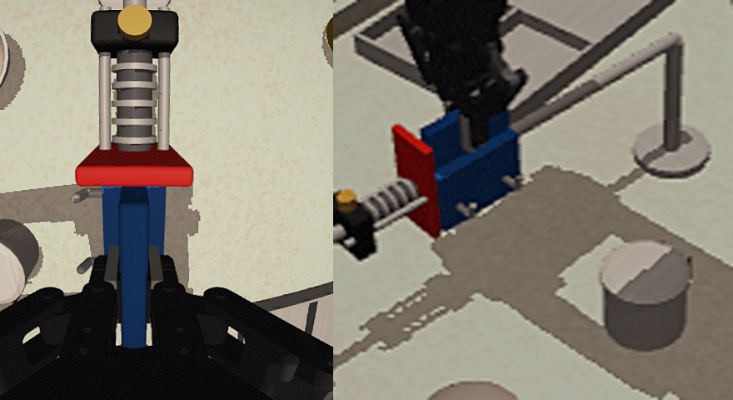

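The hanger is seated on the bar with its hooks towards the robot. Its end is almost at the plate (wrist view, row 185), with no push yet. I'll advance slowly.

>>> apply_moves --plan '[{"fingers": 0.0, "x": 0.001, "y": 0, "z": 0, "spin": 0}, {"fingers": 0.0, "x": 0.002, "y": 0, "z": 0, "spin": 0}, {"fingers": 0.0, "x": 0.003, "y": 0, "z": 0, "spin": 0}, {"fingers": 0.0, "x": 0.004, "y": 0, "z": 0, "spin": 0}, {"fingers": 0.0, "x": 0.005, "y": 0, "z": 0, "spin": 0}, {"fingers": 0.0, "x": 0.006, "y": 0, "z": 0, "spin": 0}, {"fingers": 0.0, "x": 0.007, "y": 0, "z": 0, "spin": 0}, {"fingers": 0.0, "x": 0.008, "y": 0, "z": 0, "spin": 0}, {"fingers": 0.0, "x": 0.008, "y": 0, "z": 0, "spin": 0}, {"fingers": 0.0, "x": 0.008, "y": 0, "z": 0, "spin": 0}]' --force 100

```text
time_s: 9.8
eef_pos: [0.5894, 0.0642, 0.1469]
tcp_rot: [3.141, 0.0, 1.462]
wrist_force: [-0.5, -3.9, 5.7]
finger_gap: 0.0103
gripper_force: 98.8
```

>>> apply_moves --plan '[{"fingers": 0.0, "x": 0.0005, "y": 0, "z": 0, "spin": 0}, {"fingers": 0.0, "x": 0.001, "y": 0, "z": 0, "spin": 0}, {"fingers": 0.0, "x": 0.0015, "y": 0, "z": 0, "spin": 0}, {"fingers": 0.0, "x": 0.002, "y": 0, "z": 0, "spin": 0}, {"fingers": 0.0, "x": 0.0025, "y": 0, "z": 0, "spin": 0}, {"fingers": 0.0, "x": 0.003, "y": 0, "z": 0, "spin": 0}, {"fingers": 0.0, "x": 0.003, "y": 0, "z": 0, "spin": 0}, {"fingers": 0.0, "x": 0.003, "y": 0, "z": 0, "spin": 0}, {"fingers": 0.0, "x": 0.003, "y": 0, "z": 0, "spin": 0}, {"fingers": 0.0, "x": 0.003, "y": 0, "z": 0, "spin": 0}]' --force 100

```text
time_s: 10.8
eef_pos: [0.5897, 0.0668, 0.1469]
tcp_rot: [3.141, 0.001, 1.462]
wrist_force: [-0.9, -7.6, 5.6]
finger_gap: 0.0103
gripper_force: 98.9
```

```bash
python3 - <<'E'
from h import *
F=[]
for i in range(6):
    c=cam("wrist");s=arm.state();F.append(s['wrist_force'])
print(np.mean(F,0),np.std(F,0),s['eef_pos'],s['time_s'])
E
```

```text
[-1.08331904 -7.31113152  5.97610314] [0.29108504 0.3543409  0.44151858] [0.5896686  0.06676206 0.14685134] 11.1
```

```bash
cat > plate.py <<'E'
from h import *
import pickle
p=[.58623,.03816,-.10914]
def P(l): c,n=np.cos(p[2]),np.sin(p[2]);L=np.array(l);return np.array([p[0]+c*L[0]-n*L[1],p[1]+n*L[0]+c*L[1],L[2]])
def red(c):
    f=c['frame'].astype(float);d=np.clip(f[...,2]-np.maximum(f[...,0],f[...,1]),0,None)[210:285,235:290];d[d<25]=0
    v,u=np.mgrid[210:285,235:290];return np.array([(u*d).sum(),(v*d).sum()])/d.sum(),(d>0).sum()
c=cam('side');d=(proj(c,[P([0,.081,.13])])-proj(c,[P([0,.071,.13])]))[0]/10;print('px/mm',d)
r0=np.mean([red(pickle.load(open(n,'rb')))[0] for n in('s1.pkl','s3.pkl','s4.pkl')],0)
for n in('s1.pkl','s3.pkl','s4.pkl'):print(n,red(pickle.load(open(n,'rb'))))
R=[red(cam('side')) for _ in range(3)];print(R[-1]);m=np.mean([x[0] for x in R],0);print('disp mm',(m-r0)@d/(d@d),m-r0)
print(arm.state()['time_s'],arm.state()['wrist_force'],arm.state()['eef_pos'])
E
python3 plate.py
```

```text
px/mm [-0.38573033  0.2234915 ]
s1.pkl (array([260.35308003, 243.75848019]), np.int64(417))
s3.pkl (array([260.33726555, 243.83025934]), np.int64(419))
s4.pkl (array([260.59184409, 243.9590703 ]), np.int64(431))
(array([259.21026827, 244.84785692]), np.int64(423))
disp mm 3.4806308793533858 [-1.21499243  0.9981069 ]
11.3 [-0.85487024 -7.2936436   6.2526404 ] [0.589667   0.06674726 0.1468776 ]
```

>>> apply_moves --plan '[{"fingers": 0.0, "x": 0.001, "y": 0, "z": 0, "spin": 0}, {"fingers": 0.0, "x": 0.002, "y": 0, "z": 0, "spin": 0}, {"fingers": 0.0, "x": 0.003, "y": 0, "z": 0, "spin": 0}, {"fingers": 0.0, "x": 0.004, "y": 0, "z": 0, "spin": 0}, {"fingers": 0.0, "x": 0.0048, "y": 0, "z": 0, "spin": 0}, {"fingers": 0.0, "x": 0.0048, "y": 0, "z": 0, "spin": 0}, {"fingers": 0.0, "x": 0.0048, "y": 0, "z": 0, "spin": 0}, {"fingers": 0.0, "x": 0.0048, "y": 0, "z": 0, "spin": 0}, {"fingers": 0.0, "x": 0.0048, "y": 0, "z": 0, "spin": 0}, {"fingers": 0.0, "x": 0.0048, "y": 0, "z": 0, "spin": 0}]' --force 100

```text
time_s: 12.3
eef_pos: [0.5901, 0.0711, 0.1469]
tcp_rot: [3.141, 0.002, 1.461]
wrist_force: [-2.3, -11.0, 6.6]
finger_gap: 0.0107
gripper_force: 99.0
```

```bash
python3 plate.py; python3 - <<'E'
from h import *
F=[]
for i in range(6):
    c=cam("wrist");F.append(arm.state()['wrist_force'])
print(np.mean(F,0))
c2=cam("side");b=cv2.resize(c2['frame'][180:330,230:380],(480,480),interpolation=cv2.INTER_CUBIC)
cv2.imwrite("pics/a5.png",cv2.resize(np.hstack([c['frame'][:,150:550],b]),(733,400)))
E
```

```text
px/mm [-0.38573033  0.2234915 ]
s1.pkl (array([260.35308003, 243.75848019]), np.int64(417))
s3.pkl (array([260.33726555, 243.83025934]), np.int64(419))
s4.pkl (array([260.59184409, 243.9590703 ]), np.int64(431))
(array([257.56414768, 245.87689227]), np.int64(428))
disp mm 7.850426755853944 [-2.85951695  2.04554832]
12.5 [ -1.89653834 -11.14084523   6.66461503] [0.59014919 0.07108817 0.1468879 ]
[ -1.53026856 -11.37907896   6.65319025]
```

View pics/a5.png

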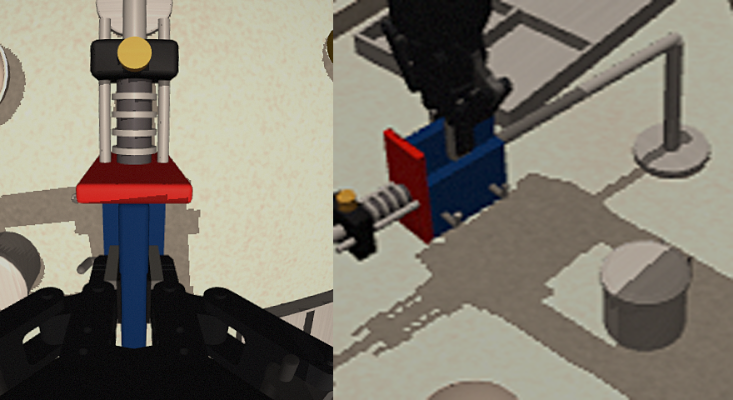

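The plate is pushed in about 7.5–8 mm and the wrist reads about 11.4 N including friction, with the hanger flat against it at row 190. I'll add a small trim and hold.

>>> apply_moves --plan '[{"fingers": 0.0, "x": 0.0003, "y": 0, "z": 0, "spin": 0}, {"fingers": 0.0, "x": 0.0003, "y": 0, "z": 0, "spin": 0}, {"fingers": 0.0, "x": 0.0003, "y": 0, "z": 0, "spin": 0}, {"fingers": 0.0, "x": 0.0003, "y": 0, "z": 0, "spin": 0}, {"fingers": 0.0, "x": 0.0003, "y": 0, "z": 0, "spin": 0}, {"fingers": 0.0, "x": 0.0003, "y": 0, "z": 0, "spin": 0}, {"fingers": 0.0, "x": 0.0003, "y": 0, "z": 0, "spin": 0}, {"fingers": 0.0, "x": 0.0003, "y": 0, "z": 0, "spin": 0}, {"fingers": 0.0, "x": 0.0003, "y": 0, "z": 0, "spin": 0}, {"fingers": 0.0, "x": 0.0003, "y": 0, "z": 0, "spin": 0}]' --force 100

```text
time_s: 13.85
eef_pos: [0.5902, 0.0712, 0.1469]
tcp_rot: [3.141, 0.002, 1.461]
wrist_force: [-2.3, -12.5, 6.0]
finger_gap: 0.0104
gripper_force: 99.0
```

>>> apply_moves --plan '[{"fingers": 0.0, "x": 0, "y": 0, "z": 0, "spin": 0}, {"fingers": 0.0, "x": 0, "y": 0, "z": 0, "spin": 0}, {"fingers": 0.0, "x": 0, "y": 0, "z": 0, "spin": 0}, {"fingers": 0.0, "x": 0, "y": 0, "z": 0, "spin": 0}, {"fingers": 0.0, "x": 0, "y": 0, "z": 0, "spin": 0}, {"fingers": 0.0, "x": 0, "y": 0, "z": 0, "spin": 0}, {"fingers": 0.0, "x": 0, "y": 0, "z": 0, "spin": 0}, {"fingers": 0.0, "x": 0, "y": 0, "z": 0, "spin": 0}, {"fingers": 0.0, "x": 0, "y": 0, "z": 0, "spin": 0}, {"fingers": 0.0, "x": 0, "y": 0, "z": 0, "spin": 0}]'

```text
time_s: 14.85
eef_pos: [0.5902, 0.0712, 0.1469]
tcp_rot: [3.141, 0.002, 1.461]
wrist_force: [-2.6, -12.8, 5.4]
finger_gap: 0.0107
gripper_force: 99.0
```

>>> apply_moves --plan '[{"fingers": 0.0, "x": 0, "y": 0, "z": 0, "spin": 0}, {"fingers": 0.0, "x": 0, "y": 0, "z": 0, "spin": 0}, {"fingers": 0.0, "x": 0, "y": 0, "z": 0, "spin": 0}, {"fingers": 0.0, "x": 0, "y": 0, "z": 0, "spin": 0}, {"fingers": 0.0, "x": 0, "y": 0, "z": 0, "spin": 0}, {"fingers": 0.0, "x": 0, "y": 0, "z": 0, "spin": 0}, {"fingers": 0.0, "x": 0, "y": 0, "z": 0, "spin": 0}, {"fingers": 0.0, "x": 0, "y": 0, "z": 0, "spin": 0}, {"fingers": 0.0, "x": 0, "y": 0, "z": 0, "spin": 0}, {"fingers": 0.0, "x": 0, "y": 0, "z": 0, "spin": 0}]'

```text
time_s: 15.85
eef_pos: [0.5902, 0.0712, 0.1469]
tcp_rot: [3.141, 0.002, 1.461]
wrist_force: [-2.3, -11.3, 7.1]
finger_gap: 0.0109
gripper_force: 99.0
```

>>> apply_moves --plan '[{"fingers": 0.0, "x": 0, "y": 0, "z": 0, "spin": 0}, {"fingers": 0.0, "x": 0, "y": 0, "z": 0, "spin": 0}, {"fingers": 0.0, "x": 0, "y": 0, "z": 0, "spin": 0}, {"fingers": 0.0, "x": 0, "y": 0, "z": 0, "spin": 0}, {"fingers": 0.0, "x": 0, "y": 0, "z": 0, "spin": 0}, {"fingers": 0.0, "x": 0, "y": 0, "z": 0, "spin": 0}, {"fingers": 0.0, "x": 0, "y": 0, "z": 0, "spin": 0}, {"fingers": 0.0, "x": 0, "y": 0, "z": 0, "spin": 0}, {"fingers": 0.0, "x": 0, "y": 0, "z": 0, "spin": 0}, {"fingers": 0.0, "x": 0, "y": 0, "z": 0, "spin": 0}]'

```text
time_s: 16.85
eef_pos: [0.5902, 0.0712, 0.1469]
tcp_rot: [3.141, 0.002, 1.461]
wrist_force: [-2.8, -12.4, 6.8]
finger_gap: 0.0107
gripper_force: 99.0
```

>>> apply_moves --plan '[{"fingers": 0.0, "x": 0, "y": 0, "z": 0, "spin": 0}, {"fingers": 0.0, "x": 0, "y": 0, "z": 0, "spin": 0}, {"fingers": 0.0, "x": 0, "y": 0, "z": 0, "spin": 0}, {"fingers": 0.0, "x": 0, "y": 0, "z": 0, "spin": 0}, {"fingers": 0.0, "x": 0, "y": 0, "z": 0, "spin": 0}, {"fingers": 0.0, "x": 0, "y": 0, "z": 0, "spin": 0}, {"fingers": 0.0, "x": 0, "y": 0, "z": 0, "spin": 0}, {"fingers": 0.0, "x": 0, "y": 0, "z": 0, "spin": 0}, {"fingers": 0.0, "x": 0, "y": 0, "z": 0, "spin": 0}, {"fingers": 0.0, "x": 0, "y": 0, "z": 0, "spin": 0}]'

```text
time_s: 17.85
eef_pos: [0.5902, 0.0712, 0.1469]
tcp_rot: [3.141, 0.002, 1.461]
wrist_force: [-1.9, -12.4, 7.2]
finger_gap: 0.0105
gripper_force: 99.0
```

```bash
python3 plate.py
```

```text
px/mm [-0.38573033  0.2234915 ]
s1.pkl (array([260.35308003, 243.75848019]), np.int64(417))
s3.pkl (array([260.33726555, 243.83025934]), np.int64(419))
s4.pkl (array([260.59184409, 243.9590703 ]), np.int64(431))
(array([257.54102043, 245.91079613]), np.int64(429))
disp mm 7.948762696780833 [-2.89668124  2.06884912]
18.05 [ -1.91751399 -11.81758001   7.17818645] [0.59017477 0.0712621  0.14688473]
```

The push has been steady for over 5 s with the plate in about 7.9 mm (about 10 N), so I'm handing in.

```bash
python3 -c "from plant import arm;print(arm.sign_off())"
```

```text
the job is handed in; nothing more can be done
None
```

The hanger is on the rail, fully down with its hooks towards the robot, and pressed against the red plate at about 10 N (plate in about 7.9 mm by camera). I held that push for over 5 s and handed in still gripping; the verdict was not shown.

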